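# Find the rocking corner of the balance plate and press its shim flat

### The job

The square plate under the seed balance rocks at one of its four corners. Press down on the plate's corners with a fingertip until you find the one that gives, then press the orange shim tab right beside that corner down flat and come clear, leaving the other three tabs standing up. Nothing is to be picked up: leave the plate and the brass weight in place and the jars, bottle and brush undisturbed.

Things in the scene. Friction and masses are not known exactly. Their poses are not given: they have to be found in the camera images.
- base: the fixed grey base slab of the levelling stand, 166 x 166 mm, 10 mm thick, lying flat on the work surface, turned to any yaw; origin at the centre of its underside. In its frame the corners are a (+x+y), b (-x+y), c (-x-y), d (+x-y)
- plate: loose aluminium plate, 150 x 150 x 8 mm, with a low round balance fixed on it (80 mm across, pan top 30 mm above the plate's underside), 0.95 kg. Origin: centre of its underside, 28 mm up; axes as the base. It lies on four sprung feet. Three corners are solid; one, not told by look, gives: about 3 N on its black spot takes it 6 mm down to a stop, and it comes back when let go (the rules call the hidden spot under it seat_low)
- corner_a (a point): centre of the black spot (22 mm across) on the plate's top at its +x+y corner, 52 mm out along both plate axes from the centre; 36 mm above the work surface while the plate is level; the place to press that corner
- corner_b (a point): centre of the black spot (22 mm across) on the plate's top at its -x+y corner, 52 mm out along both plate axes from the centre; 36 mm above the work surface while the plate is level; the place to press that corner
- corner_c (a point): centre of the black spot (22 mm across) on the plate's top at its -x-y corner, 52 mm out along both plate axes from the centre; 36 mm above the work surface while the plate is level; the place to press that corner
- corner_d (a point): centre of the black spot (22 mm across) on the plate's top at its +x-y corner, 52 mm out along both plate axes from the centre; 36 mm above the work surface while the plate is level; the place to press that corner
- tab_a (a point): point to press, on top of corner a's orange shim tab, on the plate's +y side, near the +x end. Tab 24 mm wide, 4.4 thick, hinged 5 mm outside that edge and parallel to it, 25.5 mm up, reaching 34 mm out; this point is 25 mm out from the hinge. It starts sloping up and outward at 24 to 29 degrees; flat, this point is 28 mm up and 30 mm outside the plate's edge
- shim_a (a joint): angle of the shim tab of corner a, rad: 0 standing up at 29 degrees, 0.50 pressed flat against its stop (its inner toe then fills the gap under the plate at that corner). It stays where it is left; 5 to 6 N at the tab point moves it. Once flat it bears light presses on the corner, but over some 8 N there can push the tab up again
- tab_b (a point): point to press, on top of corner b's orange shim tab, on the plate's -x side, near the +y end. Tab 24 mm wide, 4.4 thick, hinged 5 mm outside that edge and parallel to it, 25.5 mm up, reaching 34 mm out; this point is 25 mm out from the hinge. It starts sloping up and outward at 24 to 29 degrees; flat, this point is 28 mm up and 30 mm outside the plate's edge
- shim_b (a joint): angle of the shim tab of corner b, rad: 0 standing up at 29 degrees, 0.50 pressed flat against its stop (its inner toe then fills the gap under the plate at that corner). It stays where it is left; 5 to 6 N at the tab point moves it. Once flat it bears light presses on the corner, but over some 8 N there can push the tab up again
- tab_c (a point): point to press, on top of corner c's orange shim tab, on the plate's -y side, near the -x end. Tab 24 mm wide, 4.4 thick, hinged 5 mm outside that edge and parallel to it, 25.5 mm up, reaching 34 mm out; this point is 25 mm out from the hinge. It starts sloping up and outward at 24 to 29 degrees; flat, this point is 28 mm up and 30 mm outside the plate's edge
- shim_c (a joint): angle of the shim tab of corner c, rad: 0 standing up at 29 degrees, 0.50 pressed flat against its stop (its inner toe then fills the gap under the plate at that corner). It stays where it is left; 5 to 6 N at the tab point moves it. Once flat it bears light presses on the corner, but over some 8 N there can push the tab up again
- tab_d (a point): point to press, on top of corner d's orange shim tab, on the plate's +x side, near the -y end. Tab 24 mm wide, 4.4 thick, hinged 5 mm outside that edge and parallel to it, 25.5 mm up, reaching 34 mm out; this point is 25 mm out from the hinge. It starts sloping up and outward at 24 to 29 degrees; flat, this point is 28 mm up and 30 mm outside the plate's edge
- shim_d (a joint): angle of the shim tab of corner d, rad: 0 standing up at 29 degrees, 0.50 pressed flat against its stop (its inner toe then fills the gap under the plate at that corner). It stays where it is left; 5 to 6 N at the tab point moves it. Once flat it bears light presses on the corner, but over some 8 N there can push the tab up again
- weight: brass calibration weight, 28 mm across, 22 mm high, 80 g, standing loose on the balance pan; origin at the centre of its underside; only a bystander
- jar_red: square glass jar of dark red seeds with a gold lid, 54 x 54 mm, 72 mm high, standing on the work surface, origin at the centre of its underside; only a bystander
- jar_grey: square glass jar of grey seeds with a gold lid, 54 x 54 mm, 72 mm high, standing on the work surface, origin at the centre of its underside; only a bystander
- jar_dark: square glass jar of black seeds with a gold lid, 54 x 54 mm, 72 mm high, standing on the work surface, origin at the centre of its underside; only a bystander
- jar_tan: square glass jar of tan seeds with a gold lid, 54 x 54 mm, 72 mm high, standing on the work surface, origin at the centre of its underside; only a bystander
- jar_white: square glass jar of white seeds with a gold lid, 54 x 54 mm, 72 mm high, standing on the work surface, origin at the centre of its underside; only a bystander
- bottle: closed clear bottle with a green cap, 64 mm across, 200 mm high, standing on the work surface, origin at the centre of its underside; only a bystander
- brush: small hand brush lying on the work surface; only a bystander
Mind the look-alikes: they are no part of the job. Leave any brown or green look-alike of the plate alone.

How it is judged:
By the outcome, as a careful person would: the job done as asked, in the order asked, and still so for the second after the job is handed in, with the robot touching nothing.
It also fails if it takes over 54 s, if anything falls off the work surface, if the arm or the gripper's body presses on something with over 40 N, if the wrist force passes 120 N, or if a joint passes its speed limit or range.

### The arm

A 6-joint arm with a two-finger parallel gripper is mounted at the origin on the work surface. World frame = base frame: x ahead of the robot, y to its left, z up, the work surface at z = 0. Lengths are in m, angles in rad, forces in N, time in s.
With the tool pointing down it reaches from about 0.325 to 0.9 m from the base axis. Payload 6.1 kg.
Tool frame: the origin (TCP) lies on the centre line of the jaws, within the pads' length; the fingertips stand bot.tip_reach ahead of it and the grasp point (between the pads) lies 11 mm behind it (bot.tip_reach is the distance from the TCP to the fingertips, in m); z points along the fingers, y is the line along which they close (so a half turn about z gives the same grasp; the last joint's range is limited). The gripper opens to 87 mm and grips with 3 to 60 N. Pads are 19 mm wide; open, the fingers measure 117 mm over their backs; the gripper's body (75 mm by 190 mm) begins 51 mm behind the grasp point.
Start: joints at [-1.457, 0.22, 1.526, -0, 1.395, -0.126], TCP at [0.148, -0.607, 0.231] pointing down, gripper open.
Joint ranges: [-2.98, 2.98], [-0.91, 2.08], [0.09, 2.57], [-1.24, 4.39], [0.2, 2.65], [-2.68, 2.68]. Speed limits (rad/s): [2.57, 2.57, 3.01, 3.14, 3.14, 3.14].

### API

Orientations are given as a rotation vector (axis times angle).
In Python, from cell import bot, read_camera, spotter gives the robot as it stands. Calls block until the motion is done:
- bot.movep(position, orientation): joint-space move of the TCP to a pose.
- bot.servo_line(position, velocity=0.15, rot=None, until_force=None): straight line of the TCP; rot=None keeps the orientation; velocity is the mean speed in m/s. With until_force (N) it stops when the force on the tool has changed by that much, and returns True; else False.
- bot.movej(angles): joint-space move.
- bot.ungrasp() and bot.grasp(grasp_force=None): open the fingers fully, or close them until they stop; grasp_force is the grip in N (None keeps the last).
- bot.sleep(seconds).
- bot.solve_ik(position, orientation): joint angles nearest the present ones, or None.
- bot.observe(): the state.
- read_camera(name): name is "scene" or "top"; returns a dict with "color" (480x640x3 uint8, blue, green, red), "fx", "fy", "cx", "cy" (pixels), "eye" and "orientation" of the camera in the world. Camera axes: x right, y down, z forward; pixel columns grow to the right and rows downward; lengths in m; the calibration is good to about 2 mm. A picture is of the moment at which its call begins. There is no depth.
A pose or a line that the arm cannot do raises bot.Unreachable and nothing moves.
- bot.sign_off(): hands the job in; it is judged then, once.
Trained networks look in a picture, given as the dict that the camera call returned (one of the last four; its "shot" number tells which), for a name from the list of things; names that differ only in an ending like _2 or _b are one class to them, and where a whole thing is asked for, a point or a joint stands for the part that bears it (a point fixed in the world has none). Each returns a list of dicts, best first, with "confidence" (0 to 1); they miss things now and then, are a little off and sometimes report something else, mostly with a low value. They report only what shows in the picture. A call takes as long as a camera call. They do not tell look-alikes from the thing itself.
- spotter.search_frame(picture, target): "extent" ([left, top, right, bottom] in pixels, round what is visible of it).
The state is a dict: "clock": time; "joint_positions": joint angles; "joint_velocities": joint speeds; "joint_torque": joint torques, N m; "position": TCP position; "tool_rot": TCP orientation; "contact_force": force on the tool from outside, world axes, zero at the start; "ft_torque": the same for the moment, N m; "grip_width": finger opening in m; "finger_force": force on a finger pad.
Only numpy, scipy, OpenCV 4.12 (cv2) and the standard library are available. Lean on these libraries where they do the work, as an engineer would, in place of code of your own. Each camera call takes 0.05 s, during which the arm holds its last target. There are 200 camera calls.

## Working session

There is one attempt and no reset: what is moved stays moved. The work goes in short steps, each a Python script; the robot and the scene stay as the last script left them, time stands still between calls to the robot, and variables do not carry over. Pictures are saved under pics/ and viewed, at most 10 in all, crops included, and the job is handed in when it is done.

```bash
mkdir -p pics; ls; python3 - <<'E'
from cell import bot, read_camera, spotter
import cv2
for n in ("scene","top"):
    p=read_camera(n); cv2.imwrite(f"pics/{n}0.png",p["color"])
    print(n,p["fx"],p["fy"],p["cx"],p["cy"],p["eye"],p["orientation"])
    for t in ("plate","base","corner_a","tab_a","weight"):
        print(t,[(([round(v) for v in d["extent"]]),round(d["confidence"],2)) for d in spotter.search_frame(p,t)[:6]])
print(bot.tip_reach,bot.observe())
E
```

```text
pics
scene 528.5794176445268 528.5794176445268 322.3800264955048 233.60784901667049 [ 1.39777592 -0.06244883  0.90203778] [-1.83942123 -1.63514374  0.69561999]
plate [([212, 194, 287, 252], 0.92), ([314, 217, 400, 289], 0.73), ([335, 166, 391, 203], 0.72)]
base [([309, 217, 407, 297], 0.62)]
corner_a [([314, 216, 405, 285], 0.97), ([334, 164, 397, 203], 0.97), ([215, 194, 286, 250], 0.64)]
tab_a [([310, 261, 328, 270], 0.69), ([371, 278, 390, 287], 0.58), ([331, 212, 342, 229], 0.48)]
weight [([310, 263, 325, 270], 0.71), ([371, 277, 393, 282], 0.58), ([354, 237, 365, 248], 0.42)]
top 443.824582238266 443.824582238266 324.7573244025974 242.06170154881133 [0.33702614 0.01701167 1.22513893] [-2.10585596  2.14056618 -0.15055438]
plate [([244, 294, 311, 368], 0.86), ([359, 251, 428, 321], 0.71), ([266, 193, 336, 268], 0.68)]
base [([260, 189, 342, 273], 0.55)]
corner_a [([361, 255, 430, 320], 0.94), ([247, 297, 314, 366], 0.8), ([264, 196, 334, 269], 0.58)]
tab_a [([306, 259, 321, 272], 0.65), ([260, 236, 270, 252], 0.63), ([283, 188, 289, 201], 0.59)]
weight [([263, 197, 337, 269], 0.63), ([293, 219, 303, 231], 0.47)]
0.008 {'clock': 0.6, 'joint_positions': array([-1.45710112e+00,  2.20360297e-01,  1.52646920e+00,  3.45623445e-06,
        1.39472088e+00, -1.26093681e-01]), 'joint_velocities': array([-3.14199523e-05,  7.76189816e-04, -5.68341169e-04,  4.76879286e-06,
        5.06746678e-04,  2.13058545e-04]), 'joint_torque': array([-4.19518783e-04, -4.94242108e+01, -3.87496769e+01,  6.99562579e-02,
        4.71840834e-02, -2.02230382e-05]), 'position': array([ 0.14843763, -0.60712099,  0.23057859]), 'tool_rot': array([3.11899811e+00, 3.75751758e-01, 4.93320773e-06]), 'contact_force': array([-0.04191418,  0.63932371,  0.23079714]), 'ft_torque': array([ 0.04432871, -0.04494134,  0.00869505]), 'finger_force': 0.0, 'grip_width': 0.0869183915858464}
```

```bash
python3 - <<'E'
import cv2
a=cv2.imread("pics/top0.png")[170:390,220:450]; b=cv2.imread("pics/scene0.png")[130:330,180:440]
cv2.imwrite("pics/top_c.png",cv2.resize(a[10:120,20:150],None,fx=6,fy=5.4545*1.1/1.1,interpolation=2) if 0 else cv2.resize(a[10:110,20:145],None,fx=6,fy=6,interpolation=2))
E
```

```text
(no output)
```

View pics/top0.png

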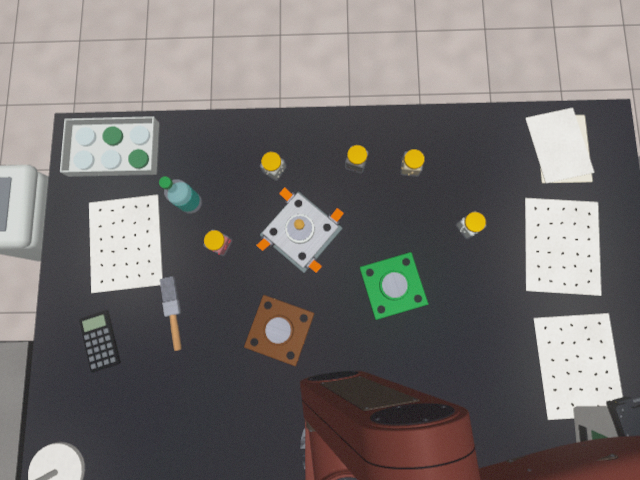

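View pics/scene0.png

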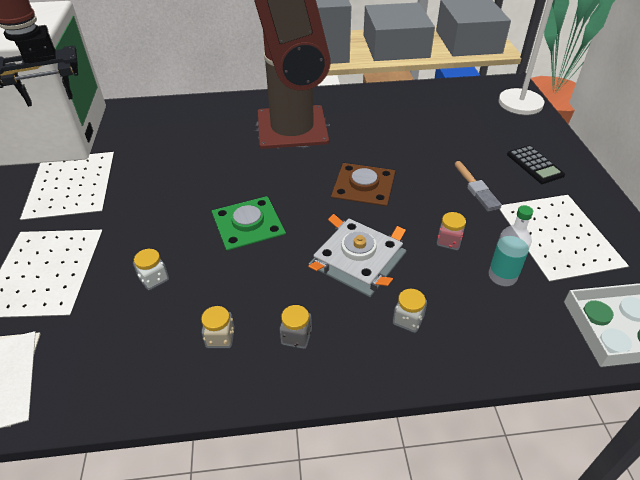

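View pics/top_c.png

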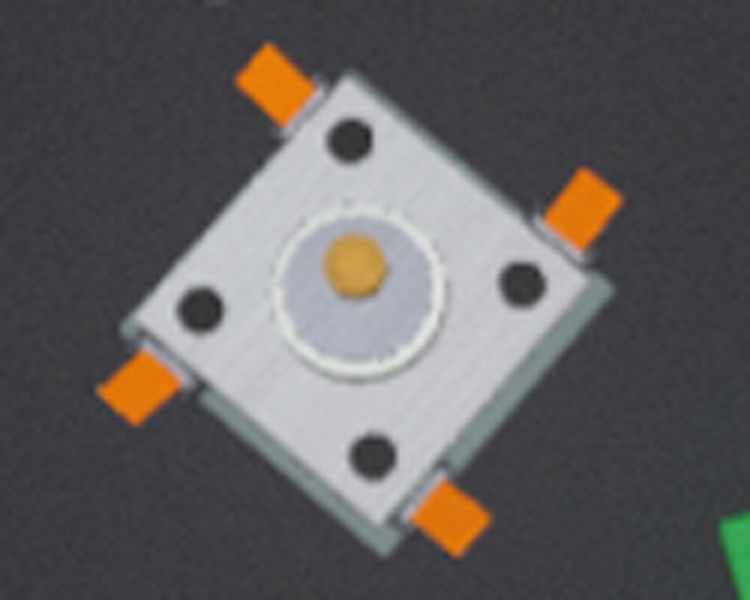

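The top view shows the aluminium plate at about (300,231). Its black spots are near (298,203), (327,227), (302,256) and (273,232), and each corner has an orange tab on its counter-clockwise side. The brown (278,330) and green (395,286) plates are look-alikes.

```bash
cat > h.py <<'E'
import numpy as np, cv2
from scipy.spatial.transform import Rotation as R
def ray(p,uv,z):
    d=R.from_rotvec(p["orientation"]).apply([(uv[0]-p["cx"])/p["fx"],(uv[1]-p["cy"])/p["fy"],1])
    return p["eye"]+d*(z-p["eye"][2])/d[2]
def blobs(mask,roi):
    x0,y0,x1,y1=roi
    n,_,s,c=cv2.connectedComponentsWithStats(mask[y0:y1,x0:x1].astype(np.uint8))
    return [(c[i]+[x0,y0],s[i,4]) for i in range(1,n) if s[i,4]>=12]
def down(yaw): return (R.from_euler('z',yaw)*R.from_euler('x',np.pi)).as_rotvec()
E
python3 - <<'E'
from h import *
from cell import read_camera
for n,roi,g in (("top",(250,180,350,280),[(298.3,203.3),(327,227.5),(302.2,256),(273.5,231.7)]),("scene",(300,205,412,300),[(326,252),(351,227),(389,250),(365,273)])):
    p=read_camera(n); im=p["color"].astype(int); gr=im.max(2)
    for q in g:
        u,v=map(round,q); w=np.clip(110-gr[v-5:v+6,u-5:u+6],0,None); yy,xx=np.mgrid[v-5:v+6,u-5:u+6]
        c=((w*xx).sum()/w.sum(),(w*yy).sum()/w.sum()); print(n,"spot",np.round(c,1),ray(p,c,.036).round(4))
    for c,a in blobs((im[...,2]-im[...,0]>110)&(im[...,2]>180),roi): print(n,"orange",c.round(1),a,ray(p,c,.034).round(4))
E
```

```text
top spot [298.1 203. ] [0.6478 0.1173 0.036 ]
top spot [326.7 226.9] [0.5789 0.0393 0.036 ]
top spot [301.8 255.6] [0.5007 0.1079 0.036 ]
top spot [273.2 231.3] [0.5694 0.186  0.036 ]
top orange [285.4 193.9] 91 [0.6751 0.1526 0.034 ]
top orange [336.6 214.5] 89 [0.6135 0.0114 0.034 ]
top orange [298.9 223.6] 58 [0.5899 0.1154 0.034 ]
top orange [263.2 244.1] 83 [0.5347 0.2135 0.034 ]
top orange [314.7 265.8] 81 [0.4727 0.0733 0.034 ]
scene spot [326.5 252.5] [0.5777 0.0359 0.036 ]
scene spot [351.1 226.2] [0.4992 0.1044 0.036 ]
scene spot [389.5 245.5] [0.5732 0.1818 0.036 ]
scene spot [365.8 272. ] [0.6463 0.1141 0.036 ]
scene orange [335.2 220.2] 100 [0.4716 0.0701 0.034 ]
scene orange [397.9 232.8] 121 [0.5326 0.2107 0.034 ]
scene orange [359.2 239.8] 56 [0.5447 0.1164 0.034 ]
scene orange [315.8 265.4] 73 [0.6122 0.008  0.034 ]
scene orange [384.  280.5] 100 [0.6735 0.1491 0.034 ]
scene orange [405.7 294.6] 123 [0.7171 0.1866 0.034 ]
```

```bash
cat > press.py <<'E'
from h import *
from cell import bot
P=dict(P2=(.5783,.0376),P1=(.647,.1157),P4=(.572,.184),P3=(.5000,.1062))
rot=down(.85)
bot.grasp(10); first=True
for k,(x,y) in P.items():
    if first: bot.movep([x,y,.12],rot); bot.servo_line([x,y,.058],.1); first=False
    else:
        bot.servo_line([x,y,.058] ,.12)
    bot.sleep(.2); f0=bot.observe()["contact_force"][2]
    hit=bot.servo_line([x,y,.034],.015,until_force=6.5)
    o=bot.observe(); print(k,hit,o["position"].round(4),round(o["contact_force"][2]-f0,1),round(o["clock"],1))
    soft=o["position"][2]-bot.tip_reach<.0325
    bot.servo_line([x,y,.102],.12)
    if soft: print("soft",k); break
print(bot.observe()["clock"],bot.observe()["grip_width"])
E
sed -i 's/bot.servo_line(\[x,y,.058\] ,.12)/bot.servo_line([x,y,.102],.2); bot.servo_line([x,y,.058],.12)/' press.py; python3 press.py
```

```text
P2 True [0.5783 0.0376 0.0442] 5.9 6.9
P1 True [0.6474 0.1157 0.0388] 5.9 10.1
soft P1
10.825 0.0003422262717526029
```

P1, the far corner with top-view spot (298,203), gave 5.4 mm. P2 was solid. Next I press the tab beside P1.

```bash
python3 - <<'E'
from h import *
from cell import bot, read_camera
x,y=.680,.156
bot.servo_line([x,y,.102],.15); bot.servo_line([x,y,.066],.12); bot.sleep(.2)
hit=bot.servo_line([x,y,.033],.015,until_force=14)
o=bot.observe(); print(hit,o["position"].round(4),o["contact_force"].round(1),o["clock"])
bot.servo_line([x,y,.12],.12); bot.movep([.45,-.2,.25],down(.85))
for n,(a,b,c,d) in (("top",(250,180,350,280)),("scene",(300,205,412,300))):
    p=read_camera(n); cv2.imwrite(f"pics/{n}1.png",cv2.resize(p["color"][b:d,a:c],None,fx=5,fy=5,interpolation=2))
print(bot.observe()["clock"])
E
```

```text
True [0.6814 0.1566 0.0361] [-0.5 -1.1  4.9] 13.9583
16.5333
```

View pics/scene1.png

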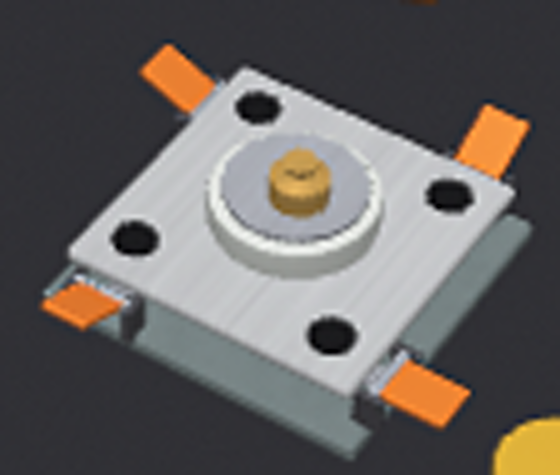

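View pics/top1.png

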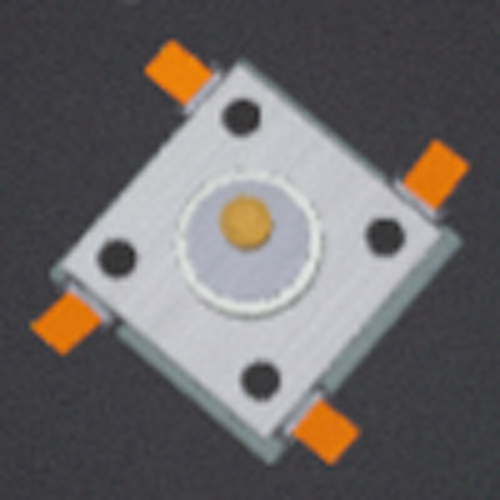

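The lower-right tab in the scene view (425,392) now lies flat, and the other three still slope up. I'll press it once more to check that it is on its stop.

```bash
python3 - <<'E'
from h import *
from cell import bot
x,y=.680,.156
bot.movep([x,y,.12],down(.85)); bot.servo_line([x,y,.05],.1); bot.sleep(.2)
f0=bot.observe()["contact_force"][2]
hit=bot.servo_line([x,y,.032],.012,until_force=16)
o=bot.observe(); print(hit,o["position"].round(4),o["contact_force"][2]-f0)
bot.servo_line([x,y,.12],.12); bot.movep([.45,-.2,.25],down(.85))
print(bot.observe()["clock"]); 
if hit and o["position"][2]<.0375: bot.sign_off(); print("done")
E
```

```text
True [0.6799 0.156  0.036 ] 4.9584604256523095
22.8833
the job is handed in; nothing more can be done
done
```

I found the corner that gives (the far one; it sank 5.4 mm), pressed its orange tab flat against the stop (point 28 mm up, checked twice), left the other three tabs standing, moved the arm clear and handed the job in at about 23 s.

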